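# Push the parts bin home into the corner of the bench stop

## Robot

A 7-joint arm with a two-finger parallel gripper is mounted at the origin on a cart in front of the work surface, level with it; the furniture and walls round the work are solid. World frame = base frame: x ahead of the robot, y to its left, z up, the work surface at z = 0. Lengths are in mm, angles in rad, forces in N, time in s.
With the tool pointing down it reaches from about 400 to 875 mm from the base axis. Payload 4.4 kg.
Tool frame: the origin (TCP) lies midway between the tips of the shut fingers; the grasp point (between the pads) lies 19 mm behind it (ctrl.grip_point_offset is the distance from the TCP to the grasp point, in mm); z points along the fingers, y is the line along which they close (so a half turn about z gives the same grasp; the last joint's range is limited). The gripper opens to 85 mm and grips with 20 to 120 N. Pads are 22 mm wide; open, the fingers measure 114 mm over their backs; the gripper's body (76 mm by 85 mm) begins 54 mm behind the grasp point. The pads swing forward as they close: fully open they stand 13 mm farther back than shut.
Start: joints at [1.1, 0.628, 0.038, 1.517, -0.027, 0.996, -0.02], TCP at [256.021, -597.471, 231.313] pointing down, gripper open.
Joint ranges: [-3.06, 3.06], [-0.37, 2.12], [-1.25, 1.32], [0.18, 2.47], [-1.1, 4.24], [0.23, 1.98], [-2.94, 2.94]. Speed limits (rad/s): [2.57, 2.57, 3.14, 3.14, 3.14, 3.14, 3.14].

## Interface

Orientations are given as [roll, pitch, yaw] about the fixed x, y, z axes, in that order (R = Rz(yaw) Ry(pitch) Rx(roll)).
In Python, from cell import ctrl gives the robot as it stands.
- The arm moves only by the shell command python3 nudge.py, which reads ROWS from standard input. ROWS is one flat JSON list of numbers that holds 1 to 12 rows one after another, with no inner brackets; each row has 7 numbers: dx, dy, dz in shares of the most that a row can go, 1 being 50 mm, then a rotation vector rx, ry, rz in rad, then the finger opening in mm; each row shifts and turns the commanded pose from where the row before left it, along the tool's axes as they then stand; what a row does not reach is not made up. A row lasts 1/10 s, in which the tool goes at most 50 mm and 0.15 rad, less where a joint would pass 70% of its speed; a pose out of reach is approached as far as the arm can. The fingers move at their own pace and stop on an object; the grip force is fixed at half the most. Time passes only in rows, so rows that do not move let the fingers close. It prints the time, the measured TCP pose, the force, the opening and the grip force at its end. Input that does not fit is refused with a message, and nothing moves.
- ctrl.read_state(): the state, without advancing time (a new reading comes with each control period).
- ctrl.get_image(name): name is "scene" or "top"; returns the picture (420x560x3 uint8, blue, green, red); there is no depth.
- ctrl.calibration(name): a dict with "fx", "fy", "cx", "cy" (pixels), "rvec" (rotation vector, rad) and "tvec" (3), from world to camera coordinates, as OpenCV has them. Camera axes: x right, y down, z forward; pixel columns grow to the right and rows downward; lengths in mm; the calibration is good to about 2 mm. A picture is of the moment at which its call begins. calibration takes no time and is no camera call.
- ctrl.finish_job(): hands the job in; it is judged then, once.
The state is a dict: "clock": time; "qpos": joint angles; "qd": joint speeds; "tau": joint torques, N m; "eef_pos": TCP position; "tool_rot": TCP orientation; "force": force on the tool from outside, world axes, zero at the start; "torque": the same for the moment, N m; "width": finger opening in mm; "gripper_force": force on a finger pad.
Only numpy, scipy, OpenCV 4.12 (cv2) and the standard library are available. Lean on these libraries where they do the work, as an engineer would, in place of code of your own. Each camera call takes 0.05 s, during which the arm holds its last target. There are 200 camera calls.

## Task

A small open parts bin stands askew in front of the L-shaped aluminium bench stop. Push it home into the inner corner with the fingertips, its back flush against the long rail and its left side against the short end piece; do not grip or lift it. Leave the other things where they stand, and take the hand away.

Things in the scene. Friction and masses are not known exactly. Their poses are not given: they have to be found in the camera images.
- bin: Open yellow parts bin with steel pins, the thing to push: 70 mm deep (x), 60 wide (y), 38 high; origin at the centre of its underside. +x is its full-height back, -x the front wall (24 mm high, labelled) that roughly faces the robot, +y its left. Flat upright walls. 0.14-0.28 kg, slides at 1-3 N. Starts 95-135 mm before the rail and 65-90 mm right of the end piece (centre), up to 0.45 rad askew.
- stop: L of 14 mm thick aluminium bar, fixed, 26 mm high (29 at the screw heads). Origin: inner corner of the L, at bench level. Long rail: its face is x = 0, looks to -x (to the robot), y = +14 to -150 mm. Short end piece: its face is y = 0, looks to -y (right), x = 0 to -55 mm. The seated bin has its centre at x = -35, y = -30 mm in this frame, axes parallel to it.
- bin_back_left (a point): point on the bin's outer back left upright corner, 10 mm above its underside (bin frame +35, +30, +10 mm)
- bin_back_right (a point): point on the bin's outer back right upright corner, 10 mm above its underside (bin frame +35, -30, +10 mm)
- bin_front_left (a point): point on the bin's outer front left upright corner, 10 mm above its underside (bin frame -35, +30, +10 mm)
- tip_cleaner: cream dome-shaped tip cleaner, 60 mm across, 48 mm high, behind the stop or behind the board vice; to be left alone. Origin at the centre of its underside.
- tape_roll: roll of green tape lying flat, 52 mm across, 12 mm high, behind the stop or behind the board vice; to be left alone. Origin at the centre of its underside.
- needle_bottle: small needle bottle standing upright, 37 mm across, 111 mm high, to the left of the stop; to be left alone. Origin at the centre of its underside.
- heat_sink: finned aluminium heat sink, 28 x 40 x 18 mm, left of the bottle, behind the board vice; to be left alone. Origin at the centre of its underside.

How it is judged:
By the outcome, as a careful person would: the job done as asked, in the order asked, and still so for the second after the job is handed in, with the robot touching nothing.
It also fails if it takes over 54 s, if anything falls off the work surface, if the arm or the gripper's body presses on something with over 40 N, if the wrist force passes 120 N, or if a joint passes its speed limit or range.

## Working session

There is one attempt and no reset: what is moved stays moved. The work goes in short steps, Python scripts to look and compute and a shell command to move; the robot and the scene stay as the last step left them, time stands still between calls to the robot, and variables do not carry over. Pictures are saved under pics/ and viewed, at most 10 in all, crops included, and the job is handed in when it is done.

```bash
ls; mkdir -p pics; python3 - <<'E'
from cell import ctrl
import cv2
for n in("scene","top"):
    cv2.imwrite(f"pics/{n}0.png",ctrl.get_image(n)); print(ctrl.calibration(n))
s=ctrl.read_state();print(s)
E
```

```text
cell.py
nudge.py
pics
{'fx': 531.7454111276234, 'fy': 531.7454111276234, 'cx': 283.75709009471, 'cy': 209.77328475264264, 'rvec': array([ 0.71089335, -2.54363095,  1.24152204]), 'tvec': array([368.95928531, 345.0451522 , 846.49237746])}
{'fx': 392.73402532685276, 'fy': 392.73402532685276, 'cx': 275.63488732387185, 'cy': 210.06321632048164, 'rvec': array([ 2.14551144, -2.12406222,  0.08602814]), 'tvec': array([-212.75051973,  558.59050249,  837.31994669])}
{'clock': 0.1, 'qpos': array([ 1.10021227,  0.62926765,  0.03843318,  1.51825998, -0.02697795,
        0.99630968, -0.02001462]), 'qd': array([-0.0006409 , -0.00100242, -0.00068471, -0.00282485, -0.00059903,
       -0.00150976, -0.00035098]), 'tau': array([ 3.38826299e-03, -5.64530432e+01,  1.23070791e+00, -1.93972456e+01,
        1.13196738e-02,  5.43971459e-03, -1.35976853e-05]), 'eef_pos': array([ 255.7907452 , -596.94416662,  230.47432857]), 'tool_rot': array([-3.13986594e+00,  2.98263179e-05,  4.04791007e-01]), 'force': array([ 0.88124214, -0.73420266,  0.23559158]), 'torque': array([-0.0037639 ,  0.00781551,  0.08041273]), 'gripper_force': 0.0, 'width': 85.7074894547892}
```

View pics/scene0.png

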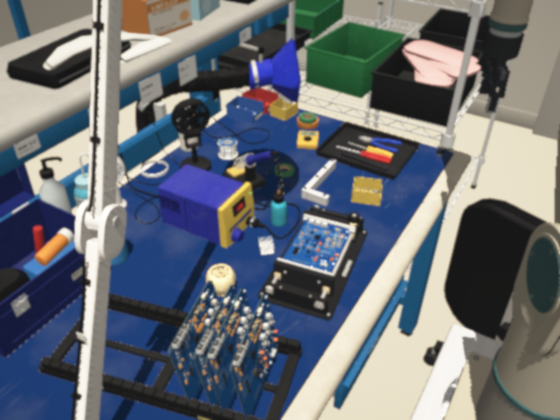

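View pics/top0.png

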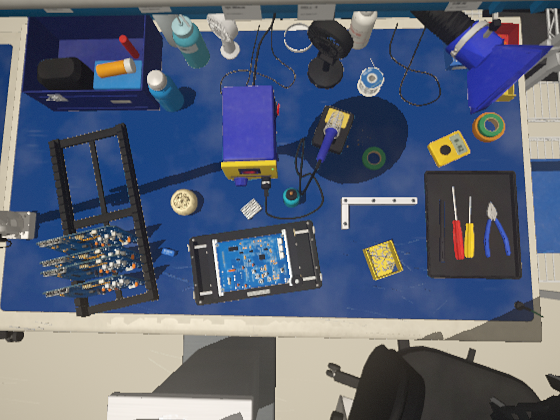

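The top view shows the yellow bin near (382,260) and the stop with its inner corner near (349,203). In the scene view the bin is near (367,190) and the stop near (318,185). Next I'll enlarge both.

```bash
cat > h.py <<'E'
import numpy as np,cv2
from cell import ctrl
def ray(n,uv):
    c=ctrl.calibration(n);R=cv2.Rodrigues(c["rvec"])[0];K=np.array([[c["fx"],0,c["cx"]],[0,c["fy"],c["cy"]],[0,0,1]])
    d=R.T@np.linalg.inv(K)@np.array([uv[0],uv[1],1.]);return -R.T@np.asarray(c["tvec"]).ravel(),d/np.linalg.norm(d)
def plane(n,uv,z):
    o,d=ray(n,uv);return o+d*(z-o[2])/d[2]
def tri(a,b):
    o,d=ray("top",a);p,e=ray("scene",b);s=np.linalg.lstsq(np.c_[d,-e],p-o,rcond=None)[0]
    A=o+d*s[0];B=p+e*s[1];return (A+B)/2,np.linalg.norm(A-B)
def proj(n,P):
    c=ctrl.calibration(n);K=np.array([[c["fx"],0,c["cx"]],[0,c["fy"],c["cy"]],[0,0,1]])
    return cv2.projectPoints(np.float64(P).reshape(-1,1,3),c["rvec"],np.float64(c["tvec"]),K,None)[0][:,0]
E
python3 - <<'E'
import cv2,numpy as np
t=cv2.imread("pics/top0.png")[185:295,330:430];s=cv2.imread("pics/scene0.png")[150:220,295:395]
t=cv2.resize(t,None,fx=5,fy=5,interpolation=cv2.INTER_CUBIC)[:550,:400+100]
s=cv2.resize(s,None,fx=8,fy=8,interpolation=cv2.INTER_CUBIC)
cv2.imwrite("pics/t1.png",t);cv2.imwrite("pics/s1.png",s)
E
```

```text
(no output)
```

View pics/t1.png

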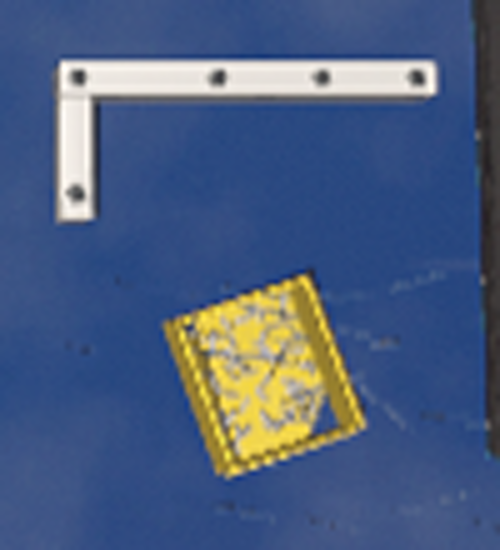

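View pics/s1.png

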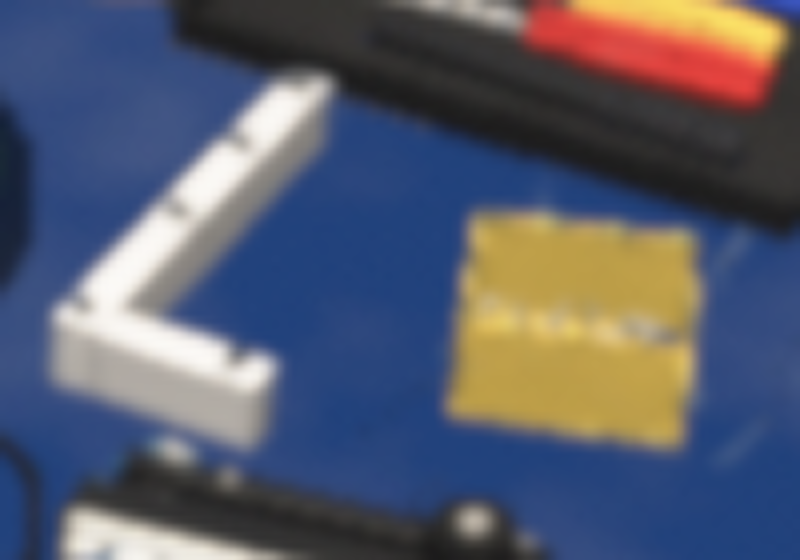

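Top crop: bin rim corners are back-left (165,322), back-right (308,272), front-right (367,428) and front-left (228,477). The stop's inner corner is (94,97), with ends at (95,219) and (435,97). Scene crop: the bin's back-left upright runs from (460,310) down to (446,415), and the back-right top is at (472,213). Now I'll triangulate these.

```bash
python3 - <<'E'
from h import *
np.set_printoptions(precision=1,suppress=True)
T=lambda x,y:((x+.5)/5-.5+330,(y+.5)/5-.5+185)
S=lambda x,y:((x+.5)/8-.5+295,(y+.5)/8-.5+150)
for n,a,b in [("BL",(165,322),(460,308)),("BR",(308,272),(472,213)),("FR",(367,428),(697,235)),("FL",(228,477),(697,340)),
 ("corner",(94,97),(130,308)),("endp",(95,219),(277,362)),("railend",(435,97),(332,88)),("railback",(435,60),(300,70)),("outer",(58,60),(55,310))]:
    print(n,*tri(T(*a),S(*b)))
P={}
for n,a,z in [("BL",(165,322),38),("BR",(308,272),38),("FR",(367,428),24),("FL",(228,477),24),("c",(94,97),26),("e",(95,219),26),("r",(435,97),26)]:
    P[n]=plane("top",T(*a),z);print(n,P[n])
print("BL bottom scene",plane("scene",S(446,415),0),"FL bottom",plane("scene",S(685,450),0))
d=lambda a,b:np.linalg.norm(P[a]-P[b]);print(d("BL","BR"),d("FR","FL"),d("c","e"),d("c","r"))
x=P["r"]-P["c"];print("stop yaw",np.arctan2(x[0],-x[1]));
b=P["BR"]-P["BL"];print("bin yaw",np.arctan2(b[0],-b[1]))
E
```

```text
BL [ 476.3 -394.1   44.8] 1.213384945266151
BR [ 499.5 -456.9   34.1] 0.5623045021432701
FR [ 433.5 -479.4   36.7] 0.544886077626427
FL [ 411.1 -420.2   41.8] 2.313130730302298
corner [ 574.9 -368.5   23.2] 3.023982150752395
endp [ 522.1 -367.8   23.3] 0.05914725089632729
railend [ 577.7 -517.4   20.7] 0.1819290745437879
railback [ 592.2 -518.    22.8] 3.557172907829006
outer [ 591.6 -352.2   26. ] 1.6746762388064362
BL [ 477. -395.   38.]
BR [ 499.1 -456.1   38. ]
FR [ 433. -483.   24.]
FL [ 411.3 -423.4   24. ]
c [ 575.9 -367.5   26. ]
e [ 521.9 -367.4   26. ]
r [ 576.9 -515.8   26. ]
BL bottom scene [ 478.5 -399.7    0. ] FL bottom [ 408.9 -422.1    0. ]
64.89111490888493 63.462633568770336 53.97250719119563 148.27911972646922
stop yaw 0.006491157514643131
bin yaw 0.34648123555277477
```

Units first: shifts go in shares of 50 mm. So 30 mm is 0.6, 29 mm is 0.58.

```bash
echo '[0.58, -0.24, 0.2, 0, 0, 0.02, 30, 0.58, -0.24, 0.2, 0, 0, 0.02, 30, 0.58, -0.24, 0.2, 0, 0, 0, 30, 0.58, -0.24, 0.2, 0, 0, 0, 30, 0.58, -0.24, 0.2, 0, 0, 0, 30, 0.58, -0.24, 0.2, 0, 0, 0, 30, 0, 0, 0.6, 0, 0, 0, 30, 0, 0, 0.6, 0, 0, 0, 30, 0, 0, 0, 0, 0, 0, 30, 0, 0, 0, 0, 0, 0, 30]' | python3 nudge.py
```

```text
clock: 1.1
eef_pos: [391.2, -466.8, 111.2]
tool_rot: [-3.141, 0.001, 0.364]
force: [1.2, -0.2, 0.3]
width: 30.3
gripper_force: 0.0
```

In the tool's units: -4 mm is -0.08, 25 mm is 0.5.

```bash
echo '[0, -0.08, 0.5, 0, 0, 0, 30, 0, 0, 0.5, 0, 0, 0, 30, 0, 0, 0.5, 0, 0, 0, 30, 0, 0, 0.4, 0, 0, 0, 30, 0, 0, 0.16, 0, 0, 0, 30, 0, 0, 0, 0, 0, 0, 30, 0, 0, 0, 0, 0, 0, 30]' | python3 nudge.py; python3 - <<'E'
from h import *
a=ctrl.get_image("top")[175:305,320:440];b=ctrl.get_image("scene")[140:230,285:405]
cv2.imwrite("pics/c2.png",np.hstack([cv2.resize(a,(400,433),interpolation=2),cv2.resize(cv2.copyMakeBorder(b,0,40,0,0,0),(400,433),interpolation=2)]))
E
```

```text
clock: 1.8
eef_pos: [390.8, -464.1, 9.8]
tool_rot: [3.139, -0.001, 0.364]
force: [-0.7, -0.7, 0.3]
width: 29.8
gripper_force: 0.0
```

View pics/c2.png

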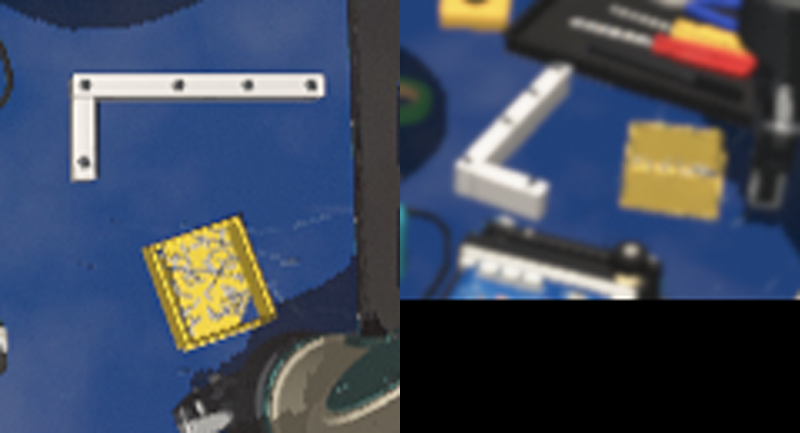

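The bin still stands where I measured it, with the hand behind it at the lower right. Now the push along the bin's axis.

```bash
echo '[0.14, 0, 0, 0, 0, 0, 30, 0.14, 0, 0, 0, 0, 0, 30, 0.12, 0, 0, 0, 0, 0, 30, 0.12, 0, 0, 0, 0, 0, 30, 0.12, 0, 0, 0, 0, 0, 30, 0.12, 0, 0, 0, 0, 0, 30, 0.12, 0, 0, 0, 0, 0, 30, 0.12, 0, 0, 0, 0, 0, 30, 0.12, 0, 0, 0, 0, 0, 30, 0.12, 0, 0, 0, 0, 0, 30, 0.12, 0, 0, 0, 0, 0, 30, 0, 0, 0, 0, 0, 0, 30]' | python3 nudge.py;  python3 - <<'E'
from h import *
a=ctrl.get_image("top")[175:305,320:440];b=ctrl.get_image("scene")[140:230,285:405]
cv2.imwrite("pics/c3.png",np.hstack([cv2.resize(a,(400,433),interpolation=2),cv2.resize(cv2.copyMakeBorder(b,0,40,0,0,0),(400,433),interpolation=2)]))
E
```

```text
clock: 3.1
eef_pos: [455.4, -437.9, 8.3]
tool_rot: [3.141, -0.001, 0.366]
force: [0.6, 0.5, 0.2]
width: 30.0
gripper_force: 0.0
```

View pics/c3.png

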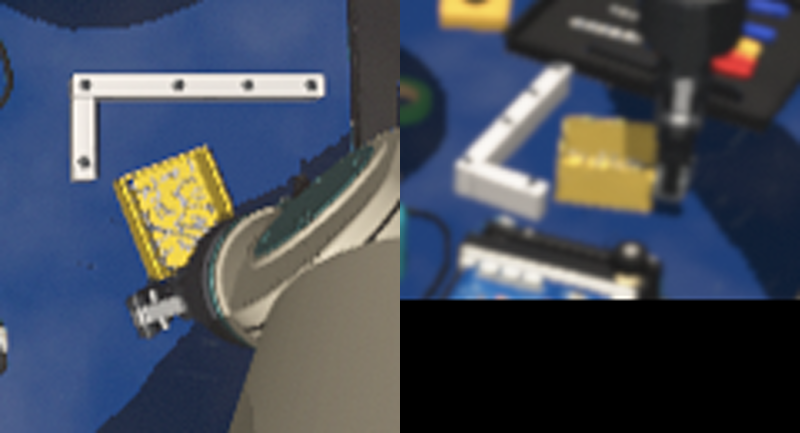

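In the tool's units: 2.6 mm is 0.052, -1.7 mm is -0.034.

```bash
echo '[0.052, -0.034, 0, 0, 0, 0.03, 30, 0.052, -0.034, 0, 0, 0, 0.03, 30, 0.052, -0.034, 0, 0, 0, 0.03, 30, 0.052, -0.034, 0, 0, 0, 0.03, 30, 0.052, -0.034, 0, 0, 0, 0.03, 30, 0.052, -0.034, 0, 0, 0, 0.03, 30, 0.052, -0.034, 0, 0, 0, 0.03, 30, 0.052, -0.034, 0, 0, 0, 0.03, 30, 0.052, -0.034, 0, 0, 0, 0.03, 30, 0.052, -0.034, 0, 0, 0, 0.03, 30, 0.052, -0.034, 0, 0, 0, 0.03, 30, 0.052, -0.034, 0, 0, 0, 0.03, 30]' | python3 nudge.py;  python3 - <<'E'
from h import *
a=ctrl.get_image("top")[175:305,320:440];b=ctrl.get_image("scene")[140:230,285:405]
cv2.imwrite("pics/c4.png",np.hstack([cv2.resize(a,(400,433),interpolation=2),cv2.resize(cv2.copyMakeBorder(b,0,40,0,0,0),(400,433),interpolation=2)]))
E
```

```text
clock: 4.4
eef_pos: [480.3, -412.5, 8.3]
tool_rot: [-3.141, -0.0, 0.002]
force: [-0.5, 0.7, 0.4]
width: 30.2
gripper_force: 0.3
```

View pics/c4.png

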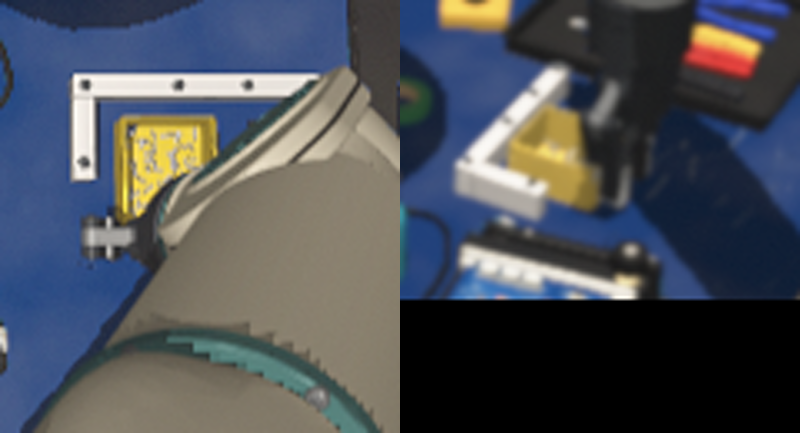

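The bin is now square to the stop, about 13 mm from the rail and about 15 mm from the end piece.

In the tool's units: 4 mm is 0.08, 3 mm is 0.06.

```bash
echo '[0.08, 0, 0, 0, 0, 0, 30, 0.08, 0, 0, 0, 0, 0, 30, 0.06, 0, 0, 0, 0, 0, 30, 0.02, 0, 0, 0, 0, 0, 30, 0, 0, 0, 0, 0, 0, 30]' | python3 nudge.py; echo '[0.02, 0, 0, 0, 0, 0, 30, 0.02, 0, 0, 0, 0, 0, 30, 0, 0, 0, 0, 0, 0, 30]' | python3 nudge.py;echo '[0.02, 0, 0, 0, 0, 0, 30, 0.02, 0, 0, 0, 0, 0, 30, 0, 0, 0, 0, 0, 0, 30]' | python3 nudge.py
```

```text
clock: 5.0
eef_pos: [492.5, -412.8, 8.4]
tool_rot: [3.141, -0.001, 0.005]
force: [-0.0, -1.1, 0.1]
width: 29.9
gripper_force: 0.0
clock: 5.3
eef_pos: [494.0, -412.8, 8.4]
tool_rot: [3.141, 0.0, 0.005]
force: [-1.1, 0.0, 1.4]
width: 30.2
gripper_force: 0.5
clock: 5.6
eef_pos: [495.3, -412.8, 8.3]
tool_rot: [-3.141, 0.001, 0.004]
force: [-3.8, -0.1, 2.1]
width: 29.6
gripper_force: 1.6
```

```bash
echo '[0.02, 0, 0, 0, 0, 0, 30, 0.02, 0, 0, 0, 0, 0, 30, 0, 0, 0, 0, 0, 0, 30]' | python3 nudge.py
```

```text
clock: 5.9
eef_pos: [495.3, -412.8, 8.3]
tool_rot: [-3.14, 0.004, 0.004]
force: [-6.9, 1.0, 5.6]
width: 29.8
gripper_force: 3.6
```

```bash
echo '[-0.2, 0, 0, 0, 0, 0, 30, -0.2, 0, 0, 0, 0, 0, 30, 0, 0, -0.5, 0, 0, 0, 25, 0, 0, -0.5, 0, 0, 0, 20, 0, 0, -0.5, 0, 0, 0, 20, 0, 0, 0, 0, 0, 0, 20]' | python3 nudge.py; echo '[0.4, 0.48, 0, 0, 0, 0, 20, 0.4, 0.48, 0, 0, 0, 0, 20, 0.4, 0.48, 0, 0, 0, 0, 20, 0, 0, 0, 0, 0, 0, 20, 0, 0, 0, 0, 0, 0, 20]' | python3 nudge.py; echo '[0, 0, 0, 0, 0, -0.14, 20, 0, 0, 0, 0, 0, -0.14, 20, 0, 0, 0, 0, 0, -0.14, 20, 0, 0, 0, 0, 0, -0.14, 20, 0, 0, 0, 0, 0, -0.14, 20, 0, 0, 0, 0, 0, -0.14, 20, 0, 0, 0, 0, 0, -0.14, 20, 0, 0, 0, 0, 0, -0.14, 20, 0, 0, 0, 0, 0, -0.14, 20, 0, 0, 0, 0, 0, -0.14, 20, 0, 0, 0, 0, 0, -0.17, 20, 0, 0, 0, 0, 0, 0, 20]' | python3 nudge.py
```

```text
clock: 6.5
eef_pos: [480.1, -414.6, 86.9]
tool_rot: [3.137, -0.006, 0.005]
force: [-0.4, -0.2, 0.5]
width: 19.8
gripper_force: 0.0
clock: 7.0
eef_pos: [537.8, -484.1, 82.0]
tool_rot: [-3.14, 0.001, 0.004]
force: [-0.6, 0.1, -0.4]
width: 19.8
gripper_force: 0.0
clock: 8.2
eef_pos: [537.5, -483.2, 82.9]
tool_rot: [-3.141, -0.002, 1.556]
force: [-0.4, 0.3, -0.0]
width: 20.2
gripper_force: 0.0
```

In the tool's units: -2 mm is -0.04, 20 mm is 0.4.

```bash
echo '[0, -0.04, 0.4, 0, 0, 0, 20, 0, 0, 0.4, 0, 0, 0, 20, 0, 0, 0.4, 0, 0, -0.02, 20, 0, 0, 0.28, 0, 0, 0, 20, 0, 0, 0, 0, 0, 0, 20, 0, 0, 0, 0, 0, 0, 20]' | python3 nudge.py;  python3 - <<'E'
from h import *
a=ctrl.get_image("top")[175:305,320:440];b=ctrl.get_image("scene")[140:230,285:405]
cv2.imwrite("pics/c5.png",np.hstack([cv2.resize(a,(400,433),interpolation=2),cv2.resize(cv2.copyMakeBorder(b,0,40,0,0,0),(400,433),interpolation=2)]))
E
```

```text
clock: 8.8
eef_pos: [536.6, -484.3, 9.2]
tool_rot: [3.142, -0.0, 1.574]
force: [-0.2, -0.2, -0.0]
width: 19.9
gripper_force: 0.0
```

View pics/c5.png

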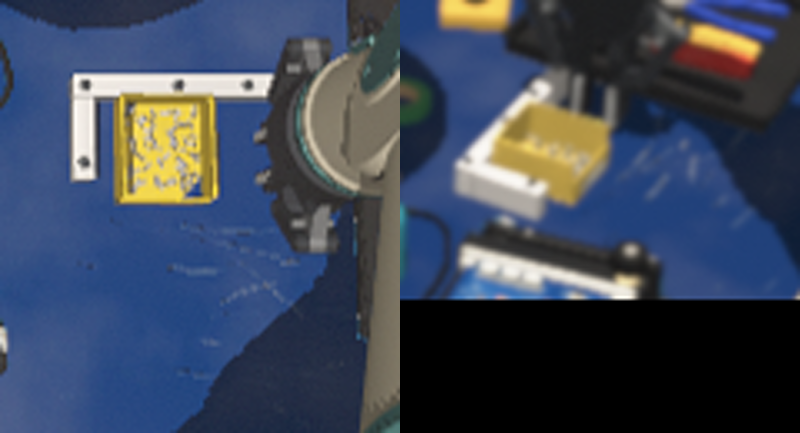

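The bin is flush on the rail, with about 13 mm left to the end piece. The fingers stand clear on its right.

```bash
echo '[0.16, 0, 0, 0, 0, 0, 20, 0.16, 0, 0, 0, 0, 0, 20, 0.12, 0, 0, 0, 0, 0, 20, 0.08, 0, 0, 0, 0, 0, 20, 0.08, 0, 0, 0, 0, 0, 20, 0.08, 0, 0, 0, 0, 0, 20, 0.06, 0, 0, 0, 0, 0, 20, 0.06, 0, 0, 0, 0, 0, 20, 0.04, 0, 0, 0, 0, 0, 20, 0, 0, 0, 0, 0, 0, 20]' | python3 nudge.py; for i in 1 ; do echo '[0.02, 0, 0, 0, 0, 0, 20, 0.02, 0, 0, 0, 0, 0, 20, 0, 0, 0, 0, 0, 0, 20]' | python3 nudge.py; done; echo '[0.02, 0, 0, 0, 0, 0, 20, 0.02, 0, 0, 0, 0, 0, 20, 0, 0, 0, 0, 0, 0, 20]' | python3 nudge.py
```

```text
clock: 9.9
eef_pos: [536.3, -442.2, 9.4]
tool_rot: [3.142, -0.0, 1.575]
force: [-0.6, 0.0, 0.3]
width: 19.7
gripper_force: 0.2
clock: 10.2
eef_pos: [536.2, -440.4, 9.3]
tool_rot: [3.142, -0.0, 1.575]
force: [-1.4, -1.3, 1.2]
width: 20.0
gripper_force: 0.4
clock: 10.5
eef_pos: [536.2, -438.2, 9.3]
tool_rot: [-3.142, -0.0, 1.575]
force: [0.4, 0.2, 1.3]
width: 19.9
gripper_force: 0.4
```

```bash
echo '[0.02, 0, 0, 0, 0, 0, 20, 0.02, 0, 0, 0, 0, 0, 20, 0, 0, 0, 0, 0, 0, 20]' | python3 nudge.py; echo '[0.02, 0, 0, 0, 0, 0, 20, 0.02, 0, 0, 0, 0, 0, 20, 0, 0, 0, 0, 0, 0, 20]' | python3 nudge.py
```

```text
clock: 10.8
eef_pos: [536.2, -437.7, 9.5]
tool_rot: [3.141, 0.002, 1.574]
force: [0.1, -5.0, -0.9]
width: 20.1
gripper_force: 2.2
clock: 11.1
eef_pos: [536.2, -437.7, 9.8]
tool_rot: [3.14, 0.005, 1.574]
force: [0.8, -8.4, -1.6]
width: 20.0
gripper_force: 3.8
```

```bash
echo '[-0.12, 0, 0, 0, 0, 0, 20, -0.2, 0, 0, 0, 0, 0, 20, -0.3, 0, 0, 0, 0, 0, 20, 0, 0, -0.6, 0, 0, 0, 20, 0, 0, -0.6, 0, 0, 0, 20, -0.5, 0, -0.4, 0, 0, 0, 20, -0.6, 0, 0, 0, 0, 0, 20, -0.6, 0, 0, 0, 0, 0, 20, 0, 0, 0, 0, 0, 0, 20]' | python3 nudge.py;  python3 - <<'E'
from h import *
a=ctrl.get_image("top")[190:260,335:405];b=ctrl.get_image("scene")[145:215,295:365]
cv2.imwrite("pics/c6.png",np.hstack([cv2.resize(a,(400,400),interpolation=2),cv2.resize(b,(400,400),interpolation=2)]))
E
```

```text
clock: 12.0
eef_pos: [534.1, -555.9, 89.0]
tool_rot: [-3.141, 0.003, 1.569]
force: [-0.1, -1.4, -0.3]
width: 20.0
gripper_force: 0.0
```

View pics/c6.png

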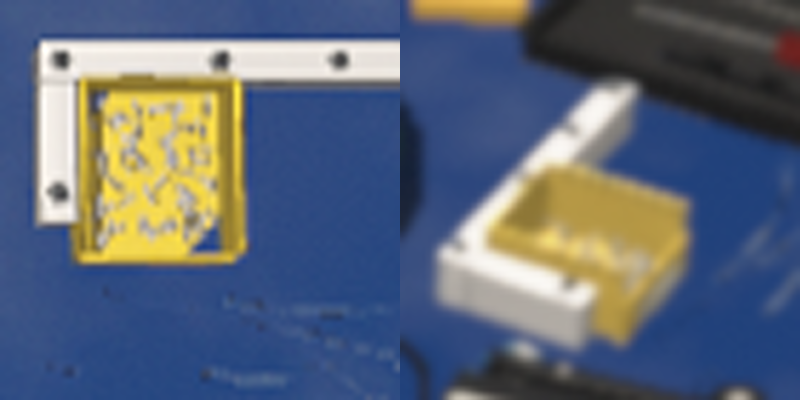

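The bin looks seated: its back lies along the rail at row 80 and its left side along the end piece at column 77. I'll add one light press from the front to make sure the back is flush.

In the tool's units: 3 mm is 0.06, -21 mm is -0.42.

```bash
echo '[0, -0.42, 0, 0, 0, 0.14, 30, 0.06, -0.42, 0, 0, 0, 0.14, 30, 0.12, -0.42, 0, 0, 0, 0.14, 30, 0.2, -0.4, 0, 0, 0, 0.14, 30, 0, 0, 0, 0, 0, 0.14, 30, 0, 0, 0, 0, 0, 0.14, 30, 0, 0, 0, 0, 0, 0.14, 30, 0, 0, 0, 0, 0, 0.14, 30, 0, 0, 0, 0, 0, 0.14, 30, 0, 0, 0, 0, 0, 0.14, 30, 0, 0, 0, 0, 0, 0.165, 30, 0, 0, 0, 0, 0, 0, 30]' | python3 nudge.py
```

```text
clock: 13.3
eef_pos: [463.5, -513.5, 89.0]
tool_rot: [-3.139, 0.0, 0.026]
force: [0.0, 0.7, 0.2]
width: 29.9
gripper_force: 0.0
```

In the tool's units: 4 mm is 0.08, -28 mm is -0.56.

```bash
echo '[0, -0.56, 0, 0, 0, 0.02, 30, 0, -0.56, 0, 0, 0, 0, 30, 0, -0.56, 0, 0, 0, 0, 30, 0, -0.56, 0.2, 0, 0, 0, 30, 0, 0, 0.4, 0, 0, 0, 30, 0, 0, 0.5, 0, 0, 0, 30, 0, 0, 0.4, 0, 0, 0, 30, 0, 0, 0.08, 0, 0, 0, 30, 0, 0, 0, 0, 0, 0, 30]' | python3 nudge.py; echo '[0.16, 0, 0, 0, 0, 0, 30, 0.16, 0, 0, 0, 0, 0, 30, 0.12, 0, 0, 0, 0, 0, 30, 0.08, 0, 0, 0, 0, 0, 30, 0.06, 0, 0, 0, 0, 0, 30, 0, 0, 0, 0, 0, 0, 30]' | python3 nudge.py
```

```text
clock: 14.2
eef_pos: [461.2, -402.9, 9.9]
tool_rot: [-3.14, 0.001, 0.007]
force: [-1.2, 0.0, -0.6]
width: 30.0
gripper_force: 0.0
clock: 14.8
eef_pos: [491.0, -403.7, 10.4]
tool_rot: [3.141, -0.0, 0.005]
force: [-0.7, 0.3, 0.2]
width: 30.1
gripper_force: 0.0
```

```bash
echo '[0.02, 0, 0, 0, 0, 0, 30, 0.02, 0, 0, 0, 0, 0, 30, 0, 0, 0, 0, 0, 0, 30]' | python3 nudge.py; echo '[0.02, 0, 0, 0, 0, 0, 30, 0.02, 0, 0, 0, 0, 0, 30, 0, 0, 0, 0, 0, 0, 30]' | python3 nudge.py
```

```text
clock: 15.1
eef_pos: [492.3, -403.9, 10.3]
tool_rot: [-3.142, 0.0, 0.005]
force: [-1.1, -0.8, 0.5]
width: 30.0
gripper_force: 0.0
clock: 15.4
eef_pos: [494.6, -403.8, 10.3]
tool_rot: [3.142, -0.0, 0.005]
force: [0.1, -0.2, -0.3]
width: 29.9
gripper_force: 0.0
```

In the tool's units: 1 mm is 0.02.

```bash
echo '[0.02, 0, 0, 0, 0, 0, 30, 0.02, 0, 0, 0, 0, 0, 30, 0, 0, 0, 0, 0, 0, 30]' | python3 nudge.py; echo '[0.02, 0, 0, 0, 0, 0, 30, 0.02, 0, 0, 0, 0, 0, 30, 0, 0, 0, 0, 0, 0, 30]' | python3 nudge.py
```

```text
clock: 15.7
eef_pos: [495.2, -403.9, 10.3]
tool_rot: [-3.141, 0.002, 0.004]
force: [-3.1, 0.4, 2.3]
width: 30.1
gripper_force: 1.6
clock: 16.0
eef_pos: [495.3, -403.8, 10.2]
tool_rot: [-3.14, 0.005, 0.004]
force: [-6.8, 0.9, 5.1]
width: 30.0
gripper_force: 3.6
```

```bash
echo '[-0.12, 0, 0, 0, 0, 0, 30, -0.24, 0, 0, 0, 0, 0, 30, -0.3, 0, 0, 0, 0, 0, 30, 0, 0, -0.5, 0, 0, 0, 30, 0, 0, -0.6, 0, 0, 0, 30, -0.2, 0.5, -0.6, 0, 0, 0, 30, -0.2, 0.6, -0.4, 0, 0, 0, 30, -0.2, 0.6, -0.4, 0, 0, 0, 30, -0.2, 0.6, 0, 0, 0, 0, 30, 0, 0.6, 0, 0, 0, 0, 30, 0, 0, 0, 0, 0, 0, 30]' | python3 nudge.py;  python3 - <<'E'
from h import *
A=ctrl.get_image("top");a=A[190:260,335:405];b=ctrl.get_image("scene")[145:215,295:365]
cv2.imwrite("pics/c7.png",np.hstack([cv2.resize(a,(400,400),interpolation=2),cv2.resize(b,(400,400),interpolation=2)]))
print(cv2.absdiff(A,cv2.imread("pics/top0.png"))[150:230,150:400].max(2).__gt__(60).nonzero()[1].min()+150)
E
```

```text
clock: 17.1
eef_pos: [423.4, -554.6, 135.7]
tool_rot: [3.136, -0.001, -0.0]
force: [-0.8, -1.3, 0.9]
width: 30.4
gripper_force: 0.0
348
```

View pics/c7.png

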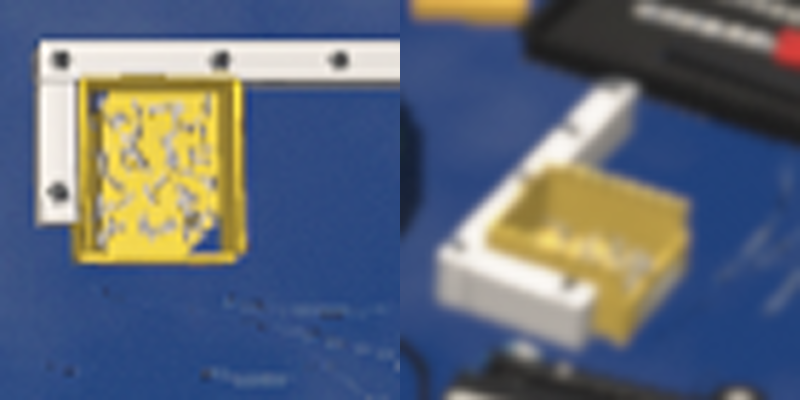

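The bin sits square in the corner, unchanged from before the last press. Nothing left of it in the checked part of the top view has changed, and the hand is clear.

```bash
python3 -c "
from cell import ctrl
print(ctrl.finish_job())"
```

```text
the job is handed in; nothing more can be done
None
```

The bin is pushed home in the inner corner, back against the long rail and left side against the end piece; the hand is clear and the job was handed in at about 17 s of the 54 s allowed.

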